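# Line up the screw jars by size in the bench rack

## Task

Put the four screw jars away in the red rack, one standing flat in each bay, in order of size: the largest in the bay beside the tall end plate, then the next smaller, down to the smallest at the rack's low end. Keep them upright and set them down gently rather than dropping them.

Things in the scene. Friction and masses are not known exactly. Their poses are not given: they have to be found in the camera images.
- jar_smallest: The smallest and shortest of four closed round jars: clear plastic body full of screws, black ribbed screw lid 45 mm across with a grey inset; straight-sided, 45 mm in diameter (body and lid alike) and 50 mm tall overall, 0.1 to 0.5 kg. Stands upright loose on the bench. Origin: centre of its underside; z up.
- jar_small: The second smallest of four closed round jars: clear plastic body full of screws, black ribbed screw lid 50 mm across with a grey inset; straight-sided, 50 mm in diameter (body and lid alike) and 70 mm tall overall, 0.1 to 0.5 kg. Stands upright loose on the bench. Origin: centre of its underside; z up.
- jar_large: The second largest of four closed round jars: clear plastic body full of screws, black ribbed screw lid 55 mm across with a grey inset; straight-sided, 55 mm in diameter (body and lid alike) and 92 mm tall overall, 0.1 to 0.5 kg. Stands upright loose on the bench. Origin: centre of its underside; z up.
- jar_largest: The largest and tallest of four closed round jars: clear plastic body full of screws, black ribbed screw lid 60 mm across with a grey inset; straight-sided, 60 mm in diameter (body and lid alike) and 116 mm tall overall, 0.1 to 0.5 kg. Stands upright loose on the bench. Origin: centre of its underside; z up.
- rack: Fixed low red steel rack, 84 x 328 mm, turned up to 13 degrees: four 76 mm square bays in a row along its y, 80 mm apart. Bay floors 8 mm above the bench; side walls and walls between bays 4 mm thick, 20 mm above the bench. One end has the tall end plate, the other a 20 mm lip. Origin: centre at bench level; y along the row (at yaw 0 = world y), z up.
- pad_a: Grey rubber pad, 72 mm square, flush on the floor of the rack's bay at y = +120 mm of the rack. Origin: centre of the bay at floor level (where a jar's underside comes to rest); axes as the rack's.
- pad_b: Grey rubber pad, 72 mm square, flush on the floor of the rack's bay at y = +40 mm of the rack. Origin: centre of the bay at floor level (where a jar's underside comes to rest); axes as the rack's.
- pad_c: Grey rubber pad, 72 mm square, flush on the floor of the rack's bay at y = -40 mm of the rack. Origin: centre of the bay at floor level (where a jar's underside comes to rest); axes as the rack's.
- pad_d: Grey rubber pad, 72 mm square, flush on the floor of the rack's bay at y = -120 mm of the rack. Origin: centre of the bay at floor level (where a jar's underside comes to rest); axes as the rack's.
- end_plate: Fixed tall red end plate with a slot for the hand, 84 mm wide, 4 mm thick, 85 mm high, standing on one end of the rack (at its +y or its -y end, either at random), 42 mm beyond the centre of the bay beside it. Origin: centre of its lower edge at bench level.
Mind the look-alikes: they are no part of the job. What is shaped like the end_plate but grey is not meant.

How it is judged:
By the outcome, as a careful person would: the job done as asked, in the order asked, and still so for the second after the job is handed in, with the robot touching nothing.
It also fails if it takes over 104 s, if anything falls off the work surface, if the arm or the gripper's body presses on something with over 40 N, if the wrist force passes 120 N, or if a joint passes its speed limit or range.

## Robot

A 6-joint arm with a two-finger parallel gripper is mounted at the origin on the work surface. World frame = base frame: x ahead of the robot, y to its left, z up, the work surface at z = 0. Lengths are in mm, angles in rad, forces in N, time in s.
With the tool pointing down it reaches from about 300 to 775 mm from the base axis. Payload 14.6 kg.
Tool frame: the origin (TCP) lies on the centre line of the jaws, within the pads' length; the fingertips stand 8 mm ahead of it and the grasp point (between the pads) lies 11 mm behind it; z points along the fingers, y is the line along which they close (so a half turn about z gives the same grasp; the last joint's range is limited). The gripper opens to 94 mm and grips with 3 to 60 N. Pads are 16 mm wide; open, the fingers measure 119 mm over their backs; the gripper's body (75 mm by 177 mm) begins 78 mm behind the grasp point.
Start: joints at [1.091, 0.3, 1.521, -0, 1.321, -0.067], TCP at [220.643, 503.792, 213.446] pointing down, gripper open.
Joint ranges: [-3.03, 3.03], [-0.79, 2.21], [0.23, 2.52], [-1.04, 4.18], [0, 3.07], [-2.55, 2.55]. Speed limits (rad/s): [2.22, 2.22, 2.57, 3.14, 3.14, 3.14].

## Interface

Orientations are given as [roll, pitch, yaw] about the fixed x, y, z axes, in that order (R = Rz(yaw) Ry(pitch) Rx(roll)).
In Python, from cell import manip gives the robot as it stands.
- The arm moves only by the tool jog_arm, never from a script. Its argument "rows" is one flat list of numbers, 7 for each row, row after row: the shift along the world's x, y, z in cm, then the turn, a rotation vector about the world's x, y, z in rad, then the closure, from 0 (fully open) to 1 (shut). In form: [dx, dy, dz, rx, ry, rz, fingers, dx, dy, dz, rx, ry, rz, fingers, ...]. A call has 1 to 20 rows; each row shifts and turns the commanded pose from where the row before left it; what a row does not reach is not made up. A row lasts 1/12 s, in which the tool goes at most 41.7 mm and 7.16 degrees, less where a joint would pass 70% of its speed; a pose out of reach is approached as far as the arm can. A call with a gripper value outside its range is refused whole. The fingers move at their own pace and stop on an object; "newtons" is the grip in N (left out, the last holds). Time passes only in rows, so rows that do not move let the fingers close. It gives the time, the measured TCP pose, the force, the opening and the grip force at its end, in the units of the state.
- manip.read_state(): the state, without advancing time (a new reading comes with each control period).
- manip.camera(name): name is "scene" or "top" or "wrist"; returns (picture, depth): 384x512x3 uint8, blue, green, red; 384x512 float32, mm along the optical axis (not along the pixel's ray), 0 where there is no reading.
- manip.camera_model(name): a dict with "K" (3x3 intrinsics, pixels), "k1" (the pictures are not rectified: a ray, as slopes to the right and down, at radius r is drawn at 1 + k1 r^2 times it, then the intrinsics apply), "R" (3x3) and "t" (3): a world point X has camera coordinates R X + t. Camera axes: x right, y down, z forward; pixel columns grow to the right and rows downward; lengths in mm; the calibration is good to about 2 mm. A picture is of the moment at which its call begins: read the wrist's pose just before it. camera_model takes no time and is no camera call; for the wrist camera it gives the pose at the moment of the call.
- manip.sign_off(): hands the job in; it is judged then, once.
The state is a dict: "clock": time; "joints": joint angles; "qd": joint speeds; "effort": joint torques, N m; "eef_pos": TCP position; "eef_rot": TCP orientation; "wrist_force": force on the tool from outside, world axes, zero at the start; "moment": the same for the moment, N m; "finger_gap": finger opening in mm; "finger_force": force on a finger pad.
Only numpy, scipy, OpenCV 4.12 (cv2) and the standard library are available. Lean on these libraries where they do the work, as an engineer would, in place of code of your own. Each camera call takes 0.05 s, during which the arm holds its last target. There are 200 camera calls.

## Working session

There is one attempt and no reset: what is moved stays moved. The work goes in short steps, Python scripts to look and compute and a tool call to move; the robot and the scene stay as the last step left them, time stands still between calls to the robot, and variables do not carry over. Pictures are saved under pics/ and viewed, at most 14 in all, crops included, and the job is handed in when it is done.

Besides the shell and the picture viewer there is one more tool, called as name(argument=value, ...) on one line, values as JSON. jog_arm: Moves the arm, as the interface text tells. Its arguments: {"type":"object","properties":{"rows":{"type":"array"},"newtons":{"type":"number"}},"required":["rows"]}

```bash
mkdir -p pics; ls; python3 - <<'E'
from cell import manip
import cv2,numpy as np
s=manip.read_state();print({k:np.round(v,3) for k,v in s.items()})
for n in("top","scene"):
    p,d=manip.camera(n);cv2.imwrite(f"pics/{n}1.png",p);np.save(f"{n}d.npy",d)
    m=manip.camera_model(n);print(n,{k:np.round(v,3).tolist() for k,v in m.items()})
E
```

```text
pics
{'clock': np.float64(0.0), 'joints': array([ 1.091,  0.3  ,  1.522,  0.   ,  1.321, -0.067]), 'qd': array([-0.   ,  0.   ,  0.001,  0.   ,  0.   , -0.002]), 'effort': array([-1.0000e-03, -5.3180e+01, -3.5273e+01,  7.1000e-02,  2.4000e-02,
       -0.0000e+00]), 'eef_pos': array([220.548, 503.563, 212.899]), 'eef_rot': array([-3.14 , -0.   ,  2.729]), 'wrist_force': array([-0.7  ,  1.022,  0.045]), 'moment': array([ 0.028, -0.011, -0.009]), 'finger_force': np.float64(0.0), 'finger_gap': np.float64(93.488)}
top {'K': [[362.648, 0.0, 256.698], [0.0, 362.648, 192.311], [0.0, 0.0, 1.0]], 'k1': 0.001, 'R': [[0.002, -1.0, 0.005], [-0.978, -0.003, -0.21], [0.21, -0.005, -0.978]], 't': [-0.604, 556.48, 908.491]}
scene {'K': [[382.498, 0.0, 253.437], [0.0, 382.498, 188.074], [0.0, 0.0, 1.0]], 'k1': -0.073, 'R': [[-0.094, 0.996, -0.003], [0.536, 0.048, -0.843], [-0.839, -0.081, -0.538]], 't': [39.48, -235.209, 1437.603]}
```

View pics/top1.png

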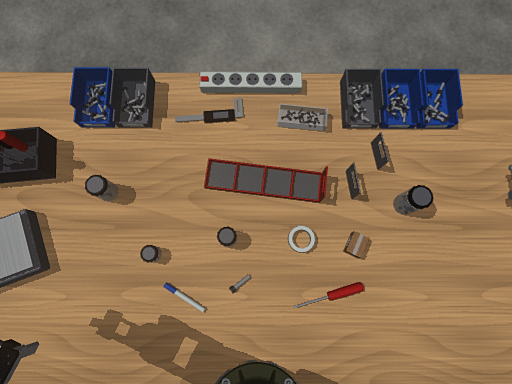

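View pics/scene1.png

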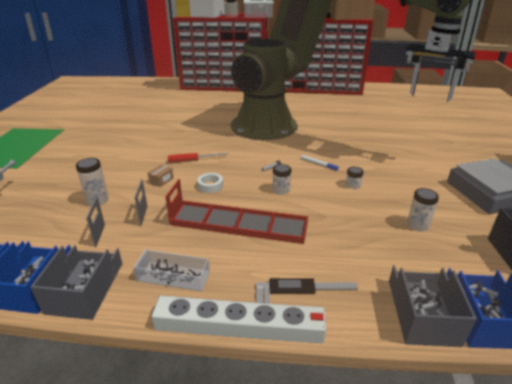

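The top view shows the jars at pixels (97,186), (150,254), (227,237) and (419,197). The red rack runs from (207,175) to (326,187), with its red end plate at its right end (324,184). The end-plate look-alikes are the grey plates at (353,180) and (380,152), and they aren't wanted. The lids could be confused with the white ring at (302,239) and the brown block at (357,244). I'll measure from depth and check in a crop.

```bash
cat > h.py <<'E'
import cv2,numpy as np
def world(d,m):
    v,u=np.mgrid[:d.shape[0],:d.shape[1]].astype(float)
    K,k1=np.array(m["K"]),float(m["k1"])
    pts=np.stack([u,v],-1).reshape(-1,1,2)
    n=cv2.undistortPoints(pts,K,np.array([k1,0,0,0.]))[:,0].reshape(d.shape+(2,))
    c=np.dstack([n,np.ones(d.shape)])*d[...,None]
    return (c-np.array(m["t"]))@np.array(m["R"])
E
python3 - <<'E'
from cell import manip
from h import *
p=cv2.imread("pics/top1.png");hsv=cv2.cvtColor(p,cv2.COLOR_BGR2HSV)
W={n:world(np.load(n+"d.npy"),manip.camera_model(n)) for n in("top","scene")}
w=W["top"]
for n,seeds in(("top",[(97,186),(150,254),(227,237),(419,197)]),("scene",[(92,170),(355,172),(282,172),(425,197)])):
  for u,v in seeds:
    r=W[n][v-18:v+19,u-18:u+19].reshape(-1,3); zt=np.percentile(r[r[:,2]<140][:,2],97); q=r[(r[:,2]>zt-4)&(r[:,2]<zt+5)]
    (c,rad)=cv2.minEnclosingCircle(q[:,:2].astype(np.float32))
    print(n,(u,v),"top z",zt.round(1),"mean",q.mean(0).round(1),"mid",((q.max(0)+q.min(0))/2).round(1),"span",np.ptp(q,axis=0).round(1),"circ",np.round(c,1),round(rad,1),len(q))
red=((hsv[...,0]<8)|(hsv[...,0]>172))&(hsv[...,1]>130)&(hsv[...,2]>60)
box=np.zeros_like(red);box[150:212,195:335]=1
q=w[red&box];print("bench z",np.median(w[265:275,60:100,2]),"red z",np.percentile(q[:,2],[5,50,95]))
l=q[(q[:,2]>13)&(q[:,2]<26)]
r=cv2.minAreaRect(l[:,:2].astype(np.float32));print("rack rect",r)
h=q[q[:,2]>35];print("plate",h.mean(0),len(h),h[:,2].max())
g=cv2.resize(p[130:270,75:335],None,fx=3,fy=3,interpolation=cv2.INTER_CUBIC)
cv2.imwrite("pics/crop1.png",g)
E
```

```text
top (97, 186) top z 93.3 mean [568.5 418.4  91.7] mid [569.3 418.8  92.8] span [51.3 52.6  7.1] circ [569.3 418.5] 27.5 296
top (150, 254) top z 51.0 mean [396.1 281.6  49.6] mid [396.7 281.3  50.5] span [41.2 43.5  6.8] circ [396.6 281.6] 21.9 210
top (227, 237) top z 71.2 mean [439.7  79.6  69.8] mid [439.4  79.5  70.5] span [46.3 46.9  6.5] circ [440.3  80.3] 24.5 254
top (419, 197) top z 117.8 mean [ 534.7 -410.2  116.1] mid [ 535.9 -410.4  117.5] span [56.7 57.5  7.3] circ [ 535.7 -410.4] 30.0 376
scene (92, 170) top z 117.5 mean [ 541.1 -410.4  116.7] mid [ 538.8 -412.1  116.2] span [56.5 57.   5.3] circ [ 540.1 -411.8] 31.3 210
scene (355, 172) top z 50.1 mean [402.1 280.1  49.8] mid [401.  281.5  49.8] span [42.9 42.5  6.5] circ [400.8 278.8] 24.0 108
scene (282, 172) top z 70.4 mean [446.1  78.2  69.7] mid [444.1  77.7  69.2] span [50.1 45.6  5.4] circ [445.3  79.6] 26.9 147
scene (425, 197) top z 94.0 mean [575.4 417.   92.7] mid [571.3 417.9  92.6] span [55.1 53.3  5.2] circ [571.3 417.2] 27.8 230
bench z -0.8358586125749865 red z [ 5.83391072 18.21436112 82.7723633 ]
rack rect ((602.3731689453125, -16.764984130859375), (323.97222900390625, 85.03973388671875), 82.63774871826172)
plate [ 576.59247977 -174.7637836    82.62666509] 121 1005.1332442994178
```

View pics/crop1.png

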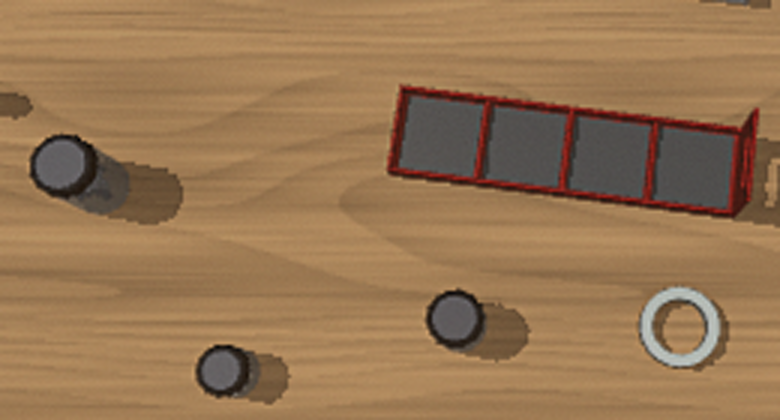

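jog_arm(rows=[1.22,-2.89,0.48,0,0,-0.0715,0,1.22,-2.89,0.48,0,0,-0.0715,0,1.22,-2.89,0.48,0,0,-0.0715,0,1.22,-2.89,0.48,0,0,-0.0715,0,1.22,-2.89,0.48,0,0,-0.0715,0,1.22,-2.89,0.48,0,0,-0.0715,0,1.22,-2.89,0.48,0,0,-0.0715,0,1.22,-2.89,0.48,0,0,-0.0715,0,1.22,-2.89,0.48,0,0,-0.0715,0,1.22,-2.89,0.48,0,0,-0.0715,0,1.22,-2.89,0.48,0,0,-0.0715,0,1.22,-2.89,0.48,0,0,-0.0715,0,1.22,-2.89,0.48,0,0,-0.0715,0,1.22,-2.89,0.48,0,0,-0.0715,0,1.22,-2.89,0.48,0,0,-0.0715,0,1.22,-2.89,0.48,0,0,-0.0715,0,1.22,-2.89,0.48,0,0,-0.0715,0,1.22,-2.89,0.48,0,0,-0.0715,0,0,0,0,0,0,0,0,0,0,0,0,0,0,0], newtons=30)

```text
clock: 1.77
eef_pos: [440.3, -17.4, 299.5]
eef_rot: [-3.141, -0.0, 1.44]
wrist_force: [-0.5, 0.5, 0.2]
finger_gap: 93.7
finger_force: 0.0
```

```bash
python3 - <<'E'
from cell import manip
from h import *
s=manip.read_state();print(s["clock"],s["eef_pos"],s["eef_rot"],s["joints"])
m=manip.camera_model("wrist");p,d=manip.camera("wrist");cv2.imwrite("pics/w1.png",p);np.save("w1.npy",d)
w=world(d,m);print(np.round(m["R"],2).tolist())
hsv=cv2.cvtColor(p,cv2.COLOR_BGR2HSV)
red=((hsv[...,0]<8)|(hsv[...,0]>172))&(hsv[...,1]>130)&(hsv[...,2]>50)&(d>0)
q=w[red];q=q[(q[:,2]>15)&(q[:,2]<24)]
print(len(q),cv2.minAreaRect(q[:,:2].astype(np.float32)))
E
```

```text
1.7667 [440.34238989 -17.38821827 299.46187732] [-3.14071799e+00 -2.29560015e-05  1.43962024e+00] [-1.22633830e-01 -5.15159023e-03  1.67125008e+00  3.05628517e-05
  1.47636860e+00  8.53935292e-03]
[[0.99, -0.13, -0.0], [-0.13, -0.97, 0.23], [-0.03, -0.22, -0.97]]
1736 ((533.4974365234375, -105.05194091796875), (547.07373046875, 224.22683715820312), 53.22038650512695)
```

View pics/w1.png

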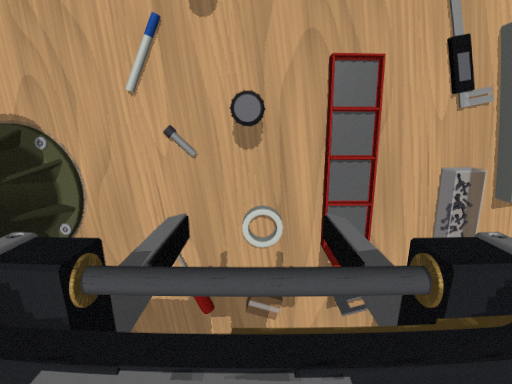

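The wrist view shows the whole rack at columns 325–383, from row 55 (its low +y end) down to about row 240, and the small jar at (247,108). I'll measure both from this view.

```bash
python3 - <<'E'
from cell import manip
from h import *
m=manip.camera_model("wrist");d=np.load("w1.npy");p=cv2.imread("pics/w1.png")
w=world(d,m)
hsv=cv2.cvtColor(p,cv2.COLOR_BGR2HSV)
red=((hsv[...,0]<8)|(hsv[...,0]>172))&(hsv[...,1]>130)&(hsv[...,2]>50)&(d>0)
box=np.zeros_like(red);box[45:212,318:392]=1
q=w[red&box];q=q[(q[:,2]>15)&(q[:,2]<25)]
c,sz,a=cv2.minAreaRect(q[:,:2].astype(np.float32));print(len(q),c,sz,a)
# +y end midpoint
b=cv2.boxPoints((c,sz,a));print(b.round(1).tolist())
r=w[85:130,225:270].reshape(-1,3);r=r[(r[:,2]>66)&(r[:,2]<76)];print("small",cv2.minEnclosingCircle(r[:,:2].astype(np.float32)),r[:,2].mean())
E
```

```text
1497 (607.5757446289062, 18.736968994140625) (257.283203125, 84.65911865234375) 82.86332702636719
[[549.5999755859375, -103.5999984741211], [633.5999755859375, -114.19999694824219], [665.5999755859375, 141.10000610351562], [581.5999755859375, 151.60000610351562]]
small ((441.12506103515625, 81.49596405029297), 25.836158752441406) 70.30701299053447
```

jog_arm(rows=[0.57,-2.32,-0.7,0,0,0,0,0.57,-2.32,-0.7,0,0,0,0,0.57,-2.32,-0.7,0,0,0,0,0.57,-2.32,-0.7,0,0,0,0,0.57,-2.32,-0.7,0,0,0,0,0.57,-2.32,-0.7,0,0,0,0,0.57,-2.32,-0.7,0,0,0,0,0.57,-2.32,-0.7,0,0,0,0,0.57,-2.32,-0.7,0,0,0,0,0.57,-2.32,-0.7,0,0,0,0,0.57,-2.32,-0.7,0,0,0,0,0.57,-2.32,-0.7,0,0,0,0,0.57,-2.32,-0.7,0,0,0,0,0.57,-2.32,-0.7,0,0,0,0,0.57,-2.32,-0.7,0,0,0,0,0.57,-2.32,-0.7,0,0,0,0,0.57,-2.32,-0.7,0,0,0,0,0,0,0,0,0,0,0,0,0,0,0,0,0,0])

```text
clock: 3.4
eef_pos: [537.4, -410.0, 179.6]
eef_rot: [-3.14, -0.001, 1.443]
wrist_force: [0.9, 0.1, 0.9]
finger_gap: 93.9
finger_force: 0.0
```

```bash
cat > look.py <<'E'
import sys
from cell import manip
from h import *
H=float(sys.argv[1]);x,y=float(sys.argv[2]),float(sys.argv[3])
s=manip.read_state();print(s["clock"],s["eef_pos"],s["eef_rot"][2],s["finger_gap"])
m=manip.camera_model("wrist");p,d=manip.camera("wrist");cv2.imwrite(f"pics/w_{int(s['clock']*10)}.png",p)
w=world(d,m);r=w[(abs(w[...,2]-H)<5)&(np.hypot(w[...,0]-x,w[...,1]-y)<45)&(d>0)]
print(len(r),cv2.minEnclosingCircle(r[:,:2].astype(np.float32)),r.mean(0),f"pics/w_{int(s['clock']*10)}.png")
E
python3 look.py 116 537 -411
```

```text
3.4 [ 537.43384294 -409.95984305  179.6395154 ] 1.4428719081910666 93.88482386449445
3221 ((537.302490234375, -410.81475830078125), 30.726085662841797) [ 537.60886103 -409.45938085  116.47039663] pics/w_34.png
```

jog_arm(rows=[0,0,-2,0,0,0,0,0,0,-2,0,0,0,0,0,0,-2,0,0,0,0,0,0,-1.5,0,0,0,0,0,0,-1.5,0,0,0,0,0,0,-1,0,0,0,0,0,0,0,0,0,0,0,0,0,0,0,0,0,1,0,0,0,0,0,0,1,0,0,0,0,0,0,1,0,0,0,0,0,0,1,0,0,0,0,0,0,1,0,0,0,0,0,0,1,0,0,0,0,0,0,1,0,0,0,0,0,0,1], newtons=30)

```text
clock: 4.7
eef_pos: [537.2, -411.0, 81.2]
eef_rot: [3.141, 0.0, 1.442]
wrist_force: [-1.9, -0.0, 3.4]
finger_gap: 59.5
finger_force: 30.0
```

jog_arm(rows=[0,0,1,0,0,0,1,0,0,2,0,0,0,1,0,0,2.5,0,0,0,1,0,0,2.5,0,0,0,1,0,0,2.5,0,0,0,1,0,0,1,0,0,0,1,0.2,1.25,0,0,0,0,1,0.45,2.5,0,0,0,0,1,0.45,2.5,0,0,0,0,1,0.45,2.5,0,0,0,0,1,0.45,2.5,0,0,0,0,1,0.45,2.5,0,0,0,0,1,0.45,2.5,0,0,0,0,1,0.45,2.5,0,0,0,0,1,0.45,2.5,0,0,0,0,1,0.45,2.5,0,0,0,0,1,0.45,2.5,0,0,0,0,1,0.3,1.25,0,0,0,0,1,0,0,0,0,0,0,1,0,0,0,0,0,0,1])

```text
clock: 6.37
eef_pos: [586.8, -135.3, 194.9]
eef_rot: [-3.14, -0.0, 1.443]
wrist_force: [0.5, -0.3, -4.2]
finger_gap: 59.3
finger_force: 30.0
```

jog_arm(rows=[0.1,0,-1,0,0,0,1,0,0,-2,0,0,0,1,0,0,-2,0,0,0,1,0,0,-2,0,0,0,1,0,0,-1.5,0,0,0,1,0,0,-0.8,0,0,0,1,0,0,-0.4,0,0,0,1,0,0,-0.3,0,0,0,1,0,0,-0.2,0,0,0,1,0,0,0,0,0,0,1,0,0,0,0,0,0,1])

```text
clock: 7.28
eef_pos: [588.4, -136.0, 94.5]
eef_rot: [3.141, 0.0, 1.442]
wrist_force: [-0.1, -0.2, -3.4]
finger_gap: 59.5
finger_force: 30.0
```

jog_arm(rows=[0,0,-0.1,0,0,0,1,0,0,-0.1,0,0,0,1,0,0,-0.1,0,0,0,1,0,0,-0.1,0,0,0,1,0,0,0,0,0,0,1,0,0,0,0,0,0,1])

```text
clock: 7.78
eef_pos: [588.1, -135.8, 89.8]
eef_rot: [-3.141, -0.0, 1.442]
wrist_force: [0.5, -0.4, -4.8]
finger_gap: 59.4
finger_force: 30.0
```

jog_arm(rows=[0,0,-0.05,0,0,0,1,0,0,-0.05,0,0,0,1,0,0,0,0,0,0,1,0,0,0,0,0,0,1])

```text
clock: 8.12
eef_pos: [588.2, -135.8, 89.2]
eef_rot: [3.141, 0.0, 1.442]
wrist_force: [-2.9, 0.6, 2.3]
finger_gap: 59.6
finger_force: 30.0
```

jog_arm(rows=[0,0,0,0,0,0,0.3,0,0,0,0,0,0,0,0,0,0,0,0,0,0,0,0,0,0,0,0,0,0,0,0,0,0,0,0,0,0,0,0,0,0,0,0,0,1,0,0,0,0,0,0,2,0,0,0,0,0,0,2.5,0,0,0,0,0,0,2.5,0,0,0,0,0,0,2,0,0,0,0,0,0,0,0,0,0,0,0,0,0,0,0,0,0])

```text
clock: 9.2
eef_pos: [588.5, -135.9, 190.2]
eef_rot: [3.139, 0.0, 1.442]
wrist_force: [0.4, 0.7, -0.9]
finger_gap: 94.0
finger_force: 0.0
```

jog_arm(rows=[-0.1,1.5,0,0,0,0,0,-0.1,3,0,0,0,0,0,-0.1,3,0,0,0,0,0,-0.1,3,0,0,0,0,0,-0.1,3,0,0,0,0,0,-0.1,3,0,0,0,0,0,-0.1,3,0,0,0,0,0,-0.1,3,0,0,0,0,0,-0.1,3,0,0,0,0,0,-0.1,3,0,0,0,0,0,-0.1,3,0,0,0,0,0,-0.1,3,0,0,0,0,0,-0.1,3,0,0,0,0,0,-0.1,3,0,0,0,0,0,-0.1,3,0,0,0,0,0,-0.1,3,0,0,0,0,0,-0.1,3,0,0,0,0,0,-0.1,3,0,0,0,0,0,0,2.9,0,0,0,0,0,0,0,0,0,0,0,0])

```text
clock: 10.87
eef_pos: [567.7, 423.1, 186.5]
eef_rot: [-3.139, 0.001, 1.446]
wrist_force: [-0.6, -0.5, 1.0]
finger_gap: 94.2
finger_force: 0.0
```

```bash
python3 look.py 92 570 418; python3 - <<'E'
from cell import manip
from h import *
m=manip.camera_model("top");p,d=manip.camera("top");cv2.imwrite("pics/top2.png",p)
w=world(d,m);r=w[(abs(w[...,2]-124)<5)&(np.hypot(w[...,0]-588,w[...,1]+136)<45)];print(cv2.minEnclosingCircle(r[:,:2].astype(np.float32)),r.mean(0))
E
```

```text
10.8667 [567.66032726 423.09876979 186.51993622] 1.4458939755605147 94.21660723464075
2159 ((570.7811279296875, 420.3584289550781), 28.209346771240234) [571.02226543 421.52022186  92.42626049] pics/w_108.png
((586.8820190429688, -135.9977569580078), 30.50394058227539) [ 586.09814932 -135.74038499  123.5533762 ]
```

jog_arm(rows=[0,0,0,0,0,0,0,0,0,0,0,0,0,0,0,0,0,0,0,0,0])

```text
clock: 11.22
eef_pos: [570.4, 417.3, 189.0]
eef_rot: [-3.142, 0.0, 1.441]
wrist_force: [0.4, -0.2, 0.0]
finger_gap: 94.0
finger_force: 0.0
```

```bash
python3 look.py 92 570 418
```

```text
11.2167 [570.35912339 417.29823795 188.96036616] 1.4406399976234012 94.01527865714459
2146 ((570.8946533203125, 420.341796875), 28.1552677154541) [570.94872361 421.53110768  92.45988853] pics/w_112.png
```

jog_arm(rows=[0,0.15,-1,0,0,0,0,0,0,-2,0,0,0,0,0,0,-2.5,0,0,0,0,0,0,-2.5,0,0,0,0,0,0,-2.5,0,0,0,0,0,0,-1.5,0,0,0,0,0,0,-1,0,0,0,0,0,0,0,0,0,0,0,0,0,0,0,0,0,0,0,0,0,0,0,0,1,0,0,0,0,0,0,1,0,0,0,0,0,0,1,0,0,0,0,0,0,1,0,0,0,0,0,0,1,0,0,0,0,0,0,1,0,0,0,0,0,0,1,0,0,0,0,0,0,1,0,0,0,0,0,0,1])

```text
clock: 12.77
eef_pos: [570.2, 419.7, 59.0]
eef_rot: [3.142, -0.0, 1.442]
wrist_force: [0.1, -0.2, 2.0]
finger_gap: 54.7
finger_force: 30.0
```

jog_arm(rows=[0,0,1,0,0,0,1,0,0,2,0,0,0,1,0,0,2.5,0,0,0,1,0,0,2.5,0,0,0,1,0,0,1,0,0,0,1,0,-1,0,0,0,0,1,0,-2,0,0,0,0,1,0.2,-3,0,0,0,0,1,0.2,-3,0,0,0,0,1,0.2,-3,0,0,0,0,1,0.2,-3,0,0,0,0,1,0.2,-3,0,0,0,0,1,0.2,-3,0,0,0,0,1,0.2,-3,0,0,0,0,1,0.2,-3,0,0,0,0,1,0.2,-3,0,0,0,0,1,0.2,-3,0,0,0,0,1,0.2,-3,0,0,0,0,1,0.2,-3,0,0,0,0,1,0.2,-3,0,0,0,0,1])

```text
clock: 14.43
eef_pos: [594.9, -2.3, 147.1]
eef_rot: [-3.139, 0.0, 1.442]
wrist_force: [0.2, 0.4, -2.4]
finger_gap: 54.4
finger_force: 30.0
```

jog_arm(rows=[0.2,-2.5,0,0,0,0,1,0,-1.6,0,0,0,0,1,0,-1,0,0,0,0,1,0,-0.5,0,0,0,0,1,0,0,0,0,0,0,1,0,0,0,0,0,0,1,0,0,0,0,0,0,1])

```text
clock: 15.02
eef_pos: [598.0, -55.3, 148.6]
eef_rot: [-3.141, -0.0, 1.443]
wrist_force: [-0.8, 0.3, -1.5]
finger_gap: 54.6
finger_force: 30.0
```

jog_arm(rows=[0,-0.1,-1,0,0,0,1,0,0,-2,0,0,0,1,0,0,-2,0,0,0,1,0,0,-1.3,0,0,0,1,0,0,-0.7,0,0,0,1,0,0,-0.4,0,0,0,1,0,0,-0.3,0,0,0,1,0,0,-0.1,0,0,0,1,0,0,-0.1,0,0,0,1,0,0,-0.1,0,0,0,1,0,0,0,0,0,0,1,0,0,0,0,0,0,1,0,0,0,0,0,0,1])

```text
clock: 16.1
eef_pos: [598.3, -57.3, 69.1]
eef_rot: [3.141, 0.0, 1.442]
wrist_force: [-0.8, -1.1, -1.8]
finger_gap: 54.3
finger_force: 30.0
```

jog_arm(rows=[0,0,-0.05,0,0,0,1,0,0,-0.05,0,0,0,1,0,0,0,0,0,0,1,0,0,0,0,0,0,1])

```text
clock: 16.43
eef_pos: [598.1, -57.3, 67.8]
eef_rot: [-3.141, 0.0, 1.442]
wrist_force: [-0.3, 0.7, -1.7]
finger_gap: 54.8
finger_force: 30.0
```

jog_arm(rows=[0,0,-0.05,0,0,0,1,0,0,-0.05,0,0,0,1,0,0,0,0,0,0,1,0,0,0,0,0,0,1])

```text
clock: 16.77
eef_pos: [598.2, -57.3, 67.0]
eef_rot: [3.141, -0.0, 1.442]
wrist_force: [0.5, -0.0, 0.0]
finger_gap: 54.3
finger_force: 30.0
```

jog_arm(rows=[0,0,-0.05,0,0,0,1,0,0,0,0,0,0,1,0,0,0,0,0,0,1])

```text
clock: 17.02
eef_pos: [598.2, -57.3, 66.9]
eef_rot: [3.141, 0.0, 1.442]
wrist_force: [-4.3, 0.1, 5.9]
finger_gap: 54.6
finger_force: 30.0
```

jog_arm(rows=[0,0,0,0,0,0,0.3,0,0,0,0,0,0,0,0,0,0,0,0,0,0,0,0,0,0,0,0,0,0,0,0,0,0,0,0,0,0,0,0,0,0,0,0,0,1,0,0,0,0,0,0,2,0,0,0,0,0,0,2.5,0,0,0,0,0,0,2.5,0,0,0,0,0,0,1.5,0,0,0,0,0,0,0,0,0,0,0])

```text
clock: 18.02
eef_pos: [599.5, -57.5, 165.8]
eef_rot: [3.135, 0.0, 1.442]
wrist_force: [-0.4, -0.3, 0.6]
finger_gap: 94.1
finger_force: 0.0
```

jog_arm(rows=[-1,0.8,0,0,0,0,0,-2,1.8,0,0,0,0,0,-2,1.8,0,0,0,0,0,-2,1.8,0,0,0,0,0,-2,1.8,0,0,0,0,0,-2,1.8,0,0,0,0,0,-2,1.8,0,0,0,0,0,-1.5,1.2,0,0,0,0,0,-0.8,0.6,0,0,0,0,0,-0.4,0.3,0,0,0,0,0,0,0,0,0,0,0,0,0,0,0,0,0,0,0,0,0,0,0,0,0,0])

```text
clock: 19.1
eef_pos: [441.7, 79.2, 161.2]
eef_rot: [-3.142, 0.0, 1.441]
wrist_force: [-1.0, -0.6, -0.3]
finger_gap: 94.2
finger_force: 0.0
```

```bash
python3 look.py 70 441 80
```

```text
19.1 [441.74234751  79.16921531 161.22998305] 1.441142754420993 94.22237734005135
1827 ((440.8961181640625, 80.3814468383789), 25.742456436157227) [441.47210098  81.35421768  70.3955215 ] pics/w_191.png
```

jog_arm(rows=[0,0.1,-1,0,0,0,0,0,0,-2,0,0,0,0,0,0,-2.5,0,0,0,0,0,0,-2.5,0,0,0,0,0,0,-2,0,0,0,0,0,0,-1.2,0,0,0,0,0,0,-0.9,0,0,0,0,0,0,0,0,0,0,0,0,0,0,0,0,0,0,0,0,0,0,0,0,1,0,0,0,0,0,0,1,0,0,0,0,0,0,1,0,0,0,0,0,0,1,0,0,0,0,0,0,1,0,0,0,0,0,0,1,0,0,0,0,0,0,1,0,0,0,0,0,0,1,0,0,0,0,0,0,1])

```text
clock: 20.65
eef_pos: [441.1, 80.7, 40.4]
eef_rot: [3.142, 0.0, 1.442]
wrist_force: [-1.0, -0.7, 2.0]
finger_gap: 49.6
finger_force: 30.0
```

jog_arm(rows=[0,0,1,0,0,0,1,0,0,2,0,0,0,1,0,0,2.5,0,0,0,1,0,0,2.5,0,0,0,1,0,0,1,0,0,0,1,1,-0.3,0,0,0,0,1,2,-0.7,0,0,0,0,1,2.5,-0.9,0,0,0,0,1,2.5,-0.9,0,0,0,0,1,2.5,-0.9,0,0,0,0,1,2.5,-0.9,0,0,0,0,1,2,-0.6,0,0,0,0,1,1,-0.4,0,0,0,0,1,0.7,-0.2,0,0,0,0,1,0,0,0,0,0,0,1,0,0,0,0,0,0,1,0,0,0,0,0,0,1,0,0,0,0,0,0,1])

```text
clock: 22.15
eef_pos: [607.7, 23.0, 130.3]
eef_rot: [-3.141, -0.0, 1.442]
wrist_force: [0.6, -0.0, -1.3]
finger_gap: 49.6
finger_force: 30.0
```

jog_arm(rows=[0,0,-1,0,0,0,1,0,0,-2,0,0,0,1,0,0,-2,0,0,0,1,0,0,-1.3,0,0,0,1,0,0,-0.7,0,0,0,1,0,0,-0.4,0,0,0,1,0,0,-0.3,0,0,0,1,0,0,-0.1,0,0,0,1,0,0,-0.1,0,0,0,1,0,0,-0.1,0,0,0,1,0,0,0,0,0,0,1,0,0,0,0,0,0,1,0,0,0,0,0,0,1])

```text
clock: 23.23
eef_pos: [608.2, 22.7, 50.6]
eef_rot: [3.141, -0.0, 1.442]
wrist_force: [-0.3, 0.6, -0.8]
finger_gap: 49.4
finger_force: 30.0
```

jog_arm(rows=[0,0,-0.05,0,0,0,1,0,0,-0.05,0,0,0,1,0,0,0,0,0,0,1,0,0,0,0,0,0,1])

```text
clock: 23.57
eef_pos: [608.1, 22.7, 49.3]
eef_rot: [-3.142, 0.0, 1.442]
wrist_force: [0.5, -0.3, -0.8]
finger_gap: 49.6
finger_force: 30.0
```

jog_arm(rows=[0,0,-0.05,0,0,0,1,0,0,0,0,0,0,1,0,0,0,0,0,0,1])

```text
clock: 23.82
eef_pos: [608.1, 22.7, 48.8]
eef_rot: [-3.141, 0.0, 1.442]
wrist_force: [0.3, 0.2, -0.6]
finger_gap: 49.6
finger_force: 30.0
```

jog_arm(rows=[0,0,-0.05,0,0,0,1,0,0,0,0,0,0,1,0,0,0,0,0,0,1])

```text
clock: 24.07
eef_pos: [608.2, 22.7, 48.5]
eef_rot: [3.141, -0.0, 1.442]
wrist_force: [-0.9, 0.4, 1.3]
finger_gap: 49.3
finger_force: 30.0
```

jog_arm(rows=[0,0,-0.05,0,0,0,1,0,0,0,0,0,0,1,0,0,0,0,0,0,1])

```text
clock: 24.32
eef_pos: [608.2, 22.7, 48.4]
eef_rot: [3.141, 0.0, 1.442]
wrist_force: [-3.0, -0.1, 6.2]
finger_gap: 49.4
finger_force: 30.0
```

jog_arm(rows=[0,0,0,0,0,0,0.3,0,0,0,0,0,0,0,0,0,0,0,0,0,0,0,0,0,0,0,0,0,0,0,0,0,0,0,0,0,0,0,0,0,0,0,0,0,1,0,0,0,0,0,0,2,0,0,0,0,0,0,2.5,0,0,0,0,0,0,2.5,0,0,0,0,0,0,1.5,0,0,0,0,0,0,0,0,0,0,0])

```text
clock: 25.32
eef_pos: [609.6, 22.7, 147.3]
eef_rot: [3.135, -0.001, 1.442]
wrist_force: [-0.0, -0.6, 0.4]
finger_gap: 94.1
finger_force: 0.0
```

jog_arm(rows=[-1,1.2,0,0,0,0,0,-2,2.4,0,0,0,0,0,-2,2.5,0,0,0,0,0,-2,2.5,0,0,0,0,0,-2,2.5,0,0,0,0,0,-2,2.5,0,0,0,0,0,-2,2.5,0,0,0,0,0,-2,2.5,0,0,0,0,0,-2,2.5,0,0,0,0,0,-2,2.5,0,0,0,0,0,-1.2,1.3,0,0,0,0,0,-0.8,0.9,0,0,0,0,0,0,0,0,0,0,0,0,0,0,0,0,0,0,0,0,0,0,0,0,0,0])

```text
clock: 26.57
eef_pos: [398.8, 280.0, 142.7]
eef_rot: [-3.142, 0.0, 1.441]
wrist_force: [-0.8, 0.2, -0.1]
finger_gap: 94.4
finger_force: 0.0
```

```bash
python3 look.py 50 398 281
```

```text
26.5667 [398.77035479 279.99308211 142.69869495] 1.4410720547301055 94.3547167019784
1481 ((397.6315002441406, 283.154052734375), 23.14424705505371) [397.87497474 284.19252536  50.31757619] pics/w_265.png
```

jog_arm(rows=[-0.1,0.2,-1,0,0,0,0,0,0,-2,0,0,0,0,0,0,-2.5,0,0,0,0,0,0,-2.5,0,0,0,0,0,0,-2,0,0,0,0,0,0,-1,0,0,0,0,0,0,-0.7,0,0,0,0,0,0,0,0,0,0,0,0,0,0,0,0,0,0,0,0,0,0,0,0,1,0,0,0,0,0,0,1,0,0,0,0,0,0,1,0,0,0,0,0,0,1,0,0,0,0,0,0,1,0,0,0,0,0,0,1,0,0,0,0,0,0,1,0,0,0,0,0,0,1,0,0,0,0,0,0,1])

```text
clock: 28.12
eef_pos: [397.1, 282.7, 25.9]
eef_rot: [-3.142, 0.0, 1.442]
wrist_force: [-0.7, 0.7, 0.5]
finger_gap: 44.6
finger_force: 30.0
```

jog_arm(rows=[0,0,1,0,0,0,1,0,0,2,0,0,0,1,0,0,2.5,0,0,0,1,0,0,2.5,0,0,0,1,0,0,1,0,0,0,1,1,-0.8,0,0,0,0,1,2,-1.6,0,0,0,0,1,2.5,-2,0,0,0,0,1,2.5,-2,0,0,0,0,1,2.5,-2,0,0,0,0,1,2.5,-2,0,0,0,0,1,2.5,-2,0,0,0,0,1,2.5,-2,0,0,0,0,1,2,-1.8,0,0,0,0,1,1.3,-1.2,0,0,0,0,1,0.8,-0.6,0,0,0,0,1,0,0,0,0,0,0,1,0,0,0,0,0,0,1,0,0,0,0,0,0,1,0,0,0,0,0,0,1])

```text
clock: 29.78
eef_pos: [617.5, 103.5, 115.8]
eef_rot: [-3.141, 0.0, 1.443]
wrist_force: [0.7, 0.1, -1.4]
finger_gap: 44.2
finger_force: 30.0
```

jog_arm(rows=[0.05,-0.1,-1,0,0,0,1,0,0,-2,0,0,0,1,0,0,-2,0,0,0,1,0,0,-1.3,0,0,0,1,0,0,-0.7,0,0,0,1,0,0,-0.4,0,0,0,1,0,0,-0.3,0,0,0,1,0,0,-0.1,0,0,0,1,0,0,-0.1,0,0,0,1,0,0,-0.1,0,0,0,1,0,0,0,0,0,0,1,0,0,0,0,0,0,1,0,0,0,0,0,0,1])

```text
clock: 30.87
eef_pos: [618.8, 101.7, 36.1]
eef_rot: [3.141, -0.0, 1.442]
wrist_force: [-0.2, -0.2, -0.7]
finger_gap: 44.2
finger_force: 30.0
```

jog_arm(rows=[0,0,-0.05,0,0,0,1,0,0,-0.05,0,0,0,1,0,0,0,0,0,0,1,0,0,0,0,0,0,1])

```text
clock: 31.2
eef_pos: [618.6, 101.7, 34.8]
eef_rot: [-3.142, 0.0, 1.442]
wrist_force: [-0.2, 0.2, -0.7]
finger_gap: 44.4
finger_force: 30.0
```

jog_arm(rows=[0,0,-0.05,0,0,0,1,0,0,0,0,0,0,1,0,0,0,0,0,0,1])

```text
clock: 31.45
eef_pos: [618.6, 101.7, 34.3]
eef_rot: [-3.142, -0.0, 1.442]
wrist_force: [0.5, -0.2, -0.3]
finger_gap: 44.2
finger_force: 30.0
```

jog_arm(rows=[0,0,-0.05,0,0,0,1,0,0,0,0,0,0,1,0,0,0,0,0,0,1])

```text
clock: 31.7
eef_pos: [618.7, 101.7, 33.9]
eef_rot: [3.142, 0.0, 1.442]
wrist_force: [-0.2, 0.3, 0.9]
finger_gap: 44.5
finger_force: 30.0
```

jog_arm(rows=[0,0,-0.03,0,0,0,1,0,0,0,0,0,0,1,0,0,0,0,0,0,1])

```text
clock: 31.95
eef_pos: [618.7, 101.7, 33.9]
eef_rot: [3.141, -0.0, 1.442]
wrist_force: [-3.5, -0.4, 5.8]
finger_gap: 44.4
finger_force: 30.0
```

Contact made. Next I release, lift straight up, back away and look.

jog_arm(rows=[0,0,0,0,0,0,0.3,0,0,0,0,0,0,0,0,0,0,0,0,0,0,0,0,0,0,0,0,0,0,0,0,0,0,0,0,0,0,0,0,0,0,0,0,0,1,0,0,0,0,0,0,2,0,0,0,0,0,0,2.5,0,0,0,0,0,0,2.5,0,0,0,0,0,0,2.5,0,0,0,0,0,0,2,0,0,0,0,-1,1,0,0,0,0,0,-2,1.5,0,0,0,0,0,-2,1.5,0,0,0,0,0,-2,1.5,0,0,0,0,0,-2,1.5,0,0,0,0,0,-1,1,0,0,0,0,0,0,0,0,0,0,0,0,0,0,0,0,0,0,0])

```text
clock: 33.62
eef_pos: [519.0, 181.9, 159.3]
eef_rot: [3.14, -0.0, 1.443]
wrist_force: [1.0, -0.6, -0.7]
finger_gap: 93.7
finger_force: 0.0
```

```bash
python3 - <<'E'
from cell import manip
from h import *
o=[]
for n,(a,b,c,e) in(("top",(130,220,180,340)),("scene",(140,270,140,330))):
    m=manip.camera_model(n);p,d=manip.camera(n);w=world(d,m)
    o.append(cv2.resize(p[a:b,c:e],(640,360 if n=="top" else 438)[:2],interpolation=cv2.INTER_CUBIC))
    for h,x,y in((124,588,-135.5),(100,598,-56),(78,608,23),(58,618,102.5)):
        r=w[(abs(w[...,2]-h)<5)&(np.hypot(w[...,0]-x,w[...,1]-y)<38)&(d>0)];print(n,h,len(r),np.round(cv2.minEnclosingCircle(r[:,:2].astype(np.float32))[0],1) if len(r) else None)
cv2.imwrite("pics/end.png",cv2.resize(np.vstack(o),None,fx=.75,fy=.75))
E
```

```text
top 124 418 [ 587. -136.]
top 100 329 [597.1 -57.1]
top 78 261 [607.1  21.2]
top 58 206 [618.6 101.4]
scene 124 296 [ 590.3 -137.7]
scene 100 266 [599.9 -57.8]
scene 78 225 [610.9  19.9]
scene 58 190 [620.6 100.9]
```

View pics/end.png

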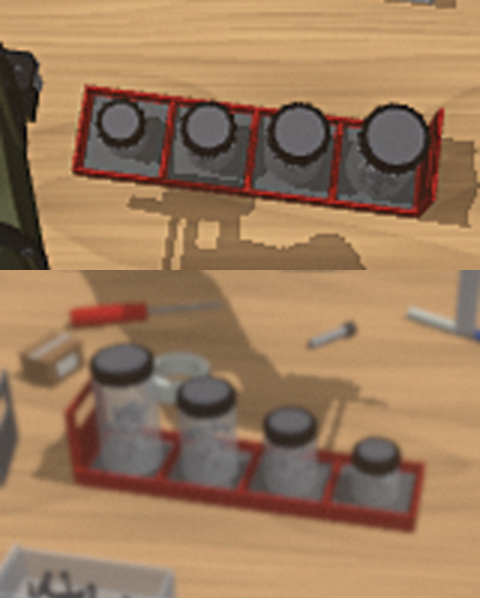

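Both views show all four jars upright, one per bay. The largest, at (395,138), is beside the red end plate, and sizes run down to the smallest at (122,122). The gripper is clear of everything.

```bash
python3 -c "from cell import manip; print(manip.sign_off())"
```

```text
the job is handed in; nothing more can be done
None
```

All four jars are upright in the red rack, one per bay, from the largest beside the tall end plate down to the smallest at the low end; the job was handed in at about 34 s of the 104 s allowed.

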